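# Shut and bolt the pantry bread bin

## Task

Push the sloping flap of the bread bin fully shut, and only then slide its bolt by the red knob fully home into the brass keeper, so that the flap is locked. Leave the bottle, the jar and the box in front of the bin standing where they are.

Things in the scene. Friction and masses are not known exactly. Their poses are not given: they have to be found in the camera images.
- bread_bin: Light-wood bread bin fixed to the counter, 354 wide (y), 260 deep (x -130 to 130), 360 mm high. Origin: centre of its underside; x from its front to its back, z up, y to its left hand when you look along +x at its front. The front is 70 high; from there the opening, filled by the flap, slopes up at 35 degrees from the horizontal, from x -130, z 70 to x 50, z 196. Right cheek bears the keeper.
- flap (a joint): Opening angle of the white flap (rad), 0 = shut, flush in the slope, to 0.7. The flap is 220 mm long up the slope and 296 wide; hinge along bin y at its low front edge, in the outer face (bin frame x -130, z 70 mm). It opens by swinging its upper end up and towards the front (0.5 rad: stands at 64 degrees). Friction keeps it where it is left; about 4 N near its upper end shuts it.
- flap_face (a point): Point on the flap's outer face, 150 mm from the hinge and 30 mm left of the middle, on bare board: a good place to push. Its axes: x up the flap away from the hinge, y to the bin's left, z straight out of the flap's outer face.
- bolt (a joint): Travel of the steel bolt on the flap (m): 0 = fully withdrawn, 0.045 = fully home in the keeper. It slides to the bin's right (-y of the bin, and of flap_face) and takes about 2 N. It is stopped by the keeper if the flap is not shut.
- bolt_knob (a point): Centre of the bolt's red knob, a cylinder 18 mm across and 28 long standing square to the flap, 22 to 50 mm above its face; this point is 36 above, 185 from the hinge, and 40 (bolt at 0) to 85 mm (at 0.045) right of the bin's middle. Rod and straps below it reach 20 mm above the face: keep fingertips above that. Axes as flap_face; moves with flap and bolt.
- bolt_tip (a point): Centre of the end face of the bolt's 12 mm round rod, 80 mm to the right of the knob and 10 mm above the flap's face. Axes as flap_face.
- keeper (a point): Centre of the brass keeper's opening on the right-hand cheek of the bin: a staple with an opening 20 mm wide and 21 mm high, 20 mm long along the bolt's way, outer height 26 mm. The bolt's rod passes through it, with its tip 0 to 5 mm from this point at home.
- oil_bottle: Green bottle, 60 mm across, 200 mm high, loose. Origin: centre of its underside, z up.
- coffee_jar: Amber jar with a red cap, 72 mm across, 100 mm high, loose. Origin: centre of its underside, z up.
- tea_box: Orange box, 70 x 130 x 75 mm (x, y, z), loose. Origin: centre of its underside, z up.
- cubby_edge (a point): Middle of the lower front edge of the spice cubby that overhangs the flap's upper end: bin frame x 8, z 250 mm. The cubby is as wide as the bin and reaches from there back to x 130 and up to z 360 mm. A gripper held upright over the knob hits it; tilt the tool to point squarely at the slope (35 degrees from vertical).
Not all that is in view belongs to the job. Of the things shaped like the oil_bottle, the green one is meant. Of the things that look like the coffee_jar, the smaller one is meant.

How it is judged (in metres and radians):
On the way, in this order (a step that is already met when the one before it is completed fails the run):
1. the flap is shut while the bolt is still withdrawn (value of joint flap below 0.03 rad and value of joint bolt below 0.02 m), for 0.2 s.
2. the bolt is home in its keeper with the flap shut (value of joint bolt above 0.04 m and value of joint flap below 0.04 rad), for 0.2 s.
At the end, for the whole second after the job is handed in: The flap is shut (within 0.04 rad) and the bolt is home in the keeper (at least 40 of its 45 mm), at rest; the bottle, jar and box stand upright within 30 mm of where they were (all of step 2 and velocity of joint bolt below 0.005 m/s and distance of each of oil_bottle, coffee_jar, tea_box from where it was at the start of the episode below 0.03 m and angle between each of oil_bottle, coffee_jar, tea_box's own z axis and vertical below 0.15 rad); the robot touches nothing.
It fails at once if the bolt was shot while the flap was open (value of joint bolt above 0.025 m and value of joint flap above 0.08 rad).
It fails at once if a bystander was knocked over or pushed away (distance of any of oil_bottle, coffee_jar, tea_box from where it was at the start of the episode above 0.03 m or angle between any of oil_bottle, coffee_jar, tea_box's own z axis and vertical above 0.5 rad).
It also fails if it takes over 51 s, if anything falls off the work surface, if the arm or the gripper's body presses on something with over 40 N, if the wrist force passes 120 N, or if a joint passes its speed limit or range.

## Robot

A 6-joint arm with a two-finger parallel gripper is mounted at the origin on the work surface. World frame = base frame: x ahead of the robot, y to its left, z up, the work surface at z = 0. Lengths are in mm, angles in rad, forces in N, time in s.
With the tool pointing down it reaches from about 275 to 1000 mm from the base axis. Payload 8.4 kg.
Tool frame: the origin (TCP) lies between the finger pads; the fingertips stand 17 mm ahead of it and the grasp point (between the pads) lies 2 mm behind it; z points along the fingers, y is the line along which they close (so a half turn about z gives the same grasp; the last joint's range is limited). The gripper opens to 85 mm and grips with 20 to 120 N. Pads are 22 mm wide; open, the fingers measure 114 mm over their backs; the gripper's body (76 mm by 85 mm) begins 54 mm behind the grasp point. The pads swing forward as they close: fully open they stand 13 mm farther back than shut.
Start: joints at [1.328, 0.353, 1.633, -0, 1.155, -0.002], TCP at [149.048, 606.97, 248.281] pointing down, gripper open.
Joint ranges: [-2.63, 2.63], [-0.92, 2.1], [0.06, 2.66], [-1.3, 4.44], [0, 2.69], [-3.02, 3.02]. Speed limits (rad/s): [2.22, 2.22, 2.79, 3.14, 3.14, 3.14].

## Interface

Orientations are given as [roll, pitch, yaw] about the fixed x, y, z axes, in that order (R = Rz(yaw) Ry(pitch) Rx(roll)).
In Python, from rig import sense, grab_frame, sign_off gives the robot as it stands. The module is installed in compiled form; this text tells all that it offers.
- The arm moves only by the tool send_rows, never from a script. Its argument "moves" is a list that holds one entry, the list of rows, each a list of 7 numbers: the shift along the world's x, y, z in m, then the turn, a rotation vector about the world's x, y, z in rad, then the opening, from -1 (shut) to 1 (fully open). In form: [[[dx, dy, dz, rx, ry, rz, jaw], ...]]. A call has 1 to 10 rows; each row shifts and turns the commanded pose from where the row before left it; what a row does not reach is not made up. A row lasts 1/10 s, in which the tool goes at most 50 mm and 8.59 degrees, less where a joint would pass 70% of its speed; a pose out of reach is approached as far as the arm can. A call with a gripper value outside its range is refused whole. The fingers move at their own pace and stop on an object; "grip_force" is the grip in N (left out, the last holds). Time passes only in rows, so rows that do not move let the fingers close. It gives the time, the measured TCP pose, the force, the opening and the grip force at its end, in the units of the state.
- sense(): the state, without advancing time (a new reading comes with each control period).
- grab_frame(name): name is "scene" or "top" or "wrist"; returns a dict with "img" (420x560x3 uint8, red, green, blue), "mtx" (3x3 intrinsics, pixels), "rvec" (rotation vector, rad) and "tvec" (3), from world to camera coordinates, as OpenCV has them; the wrist camera has in their place "T_tool_cam" (4x4, takes a point from camera to tool coordinates, whose origin is the TCP and whose axes are the flange's). Camera axes: x right, y down, z forward; pixel columns grow to the right and rows downward; lengths in mm; the calibration is good to about 2 mm. A picture is of the moment at which its call begins: read the wrist's pose just before it. There is no depth.
- sign_off(): hands the job in; it is judged then, once.
The state is a dict: "clock": time; "qpos": joint angles; "qvel": joint speeds; "joint_efforts": joint torques, N m; "eef_pos": TCP position; "tcp_rot": TCP orientation; "contact_force": force on the tool from outside, world axes, zero at the start; "wrist_torque": the same for the moment, N m; "opening": opening from 0.0 (shut) to 1.0 (fully open); "grasp_force": force on a finger pad.
Only numpy, scipy, OpenCV 4.12 (cv2) and the standard library are available. Lean on these libraries where they do the work, as an engineer would, in place of code of your own. Each camera call takes 0.05 s, during which the arm holds its last target. There are 200 camera calls.

## Working session

There is one attempt and no reset: what is moved stays moved. The work goes in short steps, Python scripts to look and compute and a tool call to move; the robot and the scene stay as the last step left them, time stands still between calls to the robot, and variables do not carry over. Pictures are saved under pics/ and viewed, at most 10 in all, crops included, and the job is handed in when it is done.

Besides the shell and the picture viewer there is one more tool, called after "Emit:" by a JSON object that holds its "name" and its "arguments", one argument or row to a line. send_rows: Moves the arm, as the interface text tells. Its arguments: {"type":"object","properties":{"moves":{"type":"array"},"grip_force":{"type":"number"}},"required":["moves"]}

```bash
mkdir -p pics
cat > h.py <<'E'
import numpy as np,cv2,pickle
from rig import sense,grab_frame,sign_off
def snap(n,f):
    d=grab_frame(n); cv2.imwrite(f'pics/{f}.png',d['img'][:,:,::-1]); pickle.dump(d,open(f'pics/{f}.pkl','wb')); return d
E
python3 - <<'E'
from h import *
print(sense())
a=snap('scene','s0');b=snap('top','t0')
for d in(a,b): print(d['mtx'],d['rvec'],d['tvec'])
E
```

```text
{'clock': 0.0, 'qpos': array([ 1.32761703e+00,  3.53652574e-01,  1.63413479e+00, -3.29003457e-05,
        1.15517722e+00, -2.39332569e-03]), 'qvel': array([0.0008474 , 0.00139869, 0.00028783, 0.00130025, 0.00032536,
       0.00105161]), 'joint_efforts': array([ 1.89421648e-03, -6.05267215e+01, -3.42073095e+01, -1.31033232e-05,
        9.28175985e-03, -6.04259597e-06]), 'eef_pos': array([148.93938128, 606.53530045, 247.55861311]), 'tcp_rot': array([-3.14022066e+00,  2.67976304e-05,  2.90082001e+00]), 'contact_force': array([-0.21156764,  0.04158713,  0.62417752]), 'wrist_torque': array([-0.03018321, -0.00148796,  0.02606633]), 'grasp_force': 0.0, 'opening': 1.0002999017030942}
[[521.73389034   0.         282.83775867]
 [  0.         521.73389034 208.91290969]
 [  0.           0.           1.        ]] [ 2.65836163 -0.99264394  0.15063975] [-497.42934528  362.69588002  968.60794603]
[[423.48818612   0.         276.23079236]
 [  0.         423.48818612 207.494594  ]
 [  0.           0.           1.        ]] [ 2.1404502  -2.18392311  0.1427944 ] [-53.28066078 607.7375567  946.08738074]
```

View pics/s0.png

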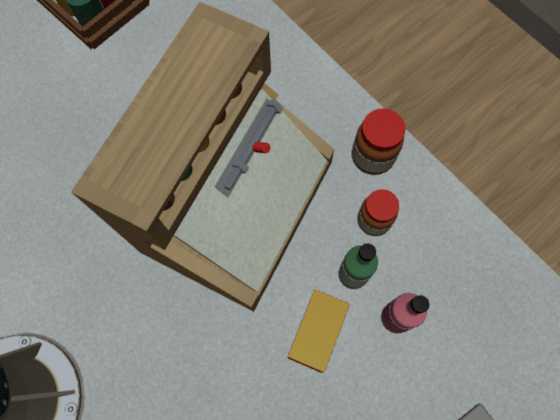

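View pics/t0.png

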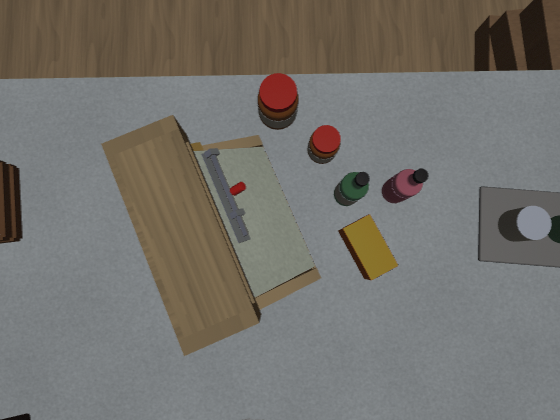

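The scene view shows the bin's cubby top, the knob at (261,147), green bottle ~(358,265), pink bottle ~(406,312), small jar ~(379,212), large jar ~(380,140) and the tea box (319,330). In the top view the knob is at (238,188), with brass near (197,147). Green, not pink, is the bottle meant, and the smaller jar is the jar meant. I'll enlarge both to confirm this and read the pixels.

Run:
```python
import cv2
a=cv2.imread('pics/s0.png');b=cv2.imread('pics/t0.png')
def crop(im,x,y,w,h,s,f):
    c=cv2.resize(im[y:y+h,x:x+w],None,fx=s,fy=s,interpolation=cv2.INTER_CUBIC)
    c=cv2.convertScaleAbs(c,alpha=1.4,beta=15)
    for u in range((x+19)//20*20,x+w,20): cv2.line(c,((u-x)*s,0),((u-x)*s,6),(0,0,255),1);cv2.putText(c,str(u),((u-x)*s,16),0,.35,(0,0,255),1)
    for v in range((y+19)//20*20,y+h,20): cv2.line(c,(0,(v-y)*s),(6,(v-y)*s),(0,0,255),1);cv2.putText(c,str(v),(8,(v-y)*s+4),0,.35,(0,0,255),1)
    cv2.imwrite(f,c)
crop(a,70,0,266,200,3,'pics/s0a.png')
crop(a,140,100,266,200,3,'pics/s0b.png')
crop(b,95,105,240,200,3,'pics/t0a.png')
```

```text
(no output)
```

View pics/s0b.png

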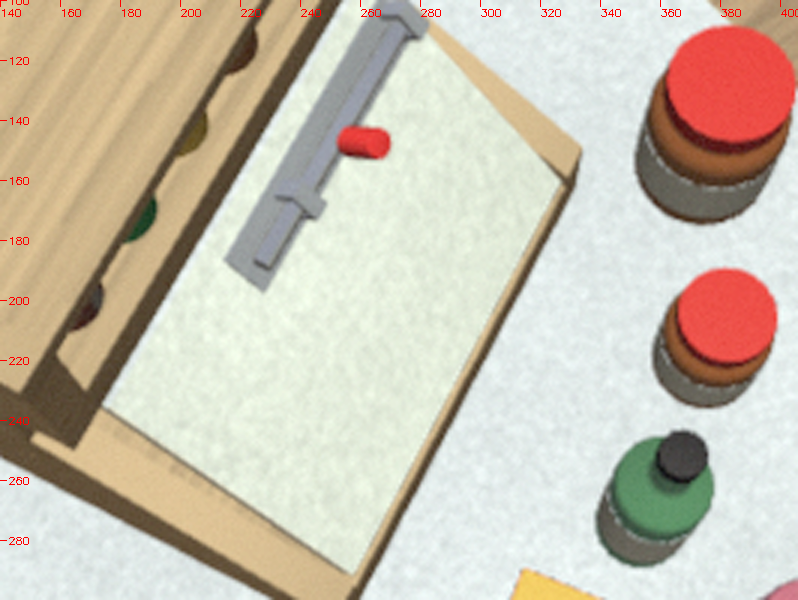

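View pics/t0a.png

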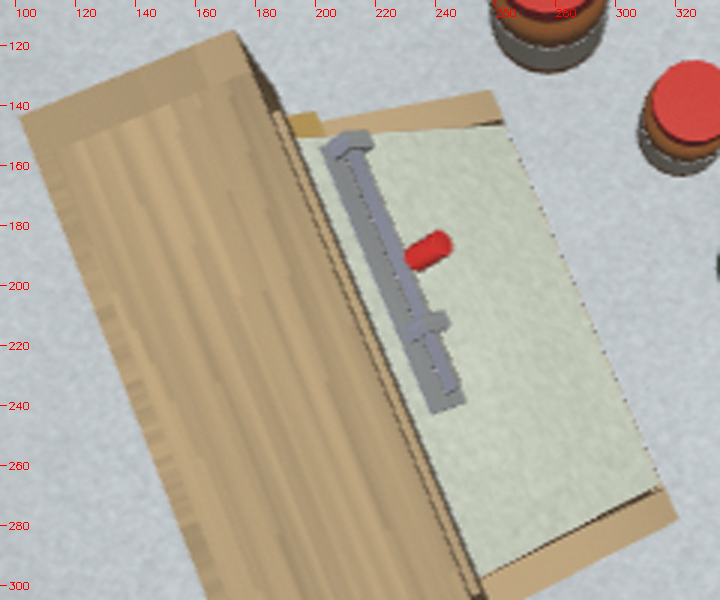

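The crops confirm the green bottle (355,265 in the scene view) and the small jar (380,205), next to the large jar (382,125). The flap's hinge corners read top (263.3,146.7), (315,267.3) and scene (328.3,160.7), (257.3,291). The knob's top and base centres read top (242.3,186.3), (232.7,191.7) and scene (266,148), (255.7,146.7).

```bash
cat >> h.py <<'E'
from scipy.optimize import least_squares
from scipy.spatial.transform import Rotation as Ro
def proj(d,p): return cv2.projectPoints(np.array(p,float).reshape(-1,1,3),d['rvec'],d['tvec'],d['mtx'],None)[0].reshape(-1,2)
def onflap(th,r,y,h):
    a=np.radians(35)+th; return np.array([-130+r*np.cos(a)-h*np.sin(a),y,70+r*np.sin(a)+h*np.cos(a)])
def w(pose,p): return Ro.from_euler('z',pose[2]).apply(p)+[pose[0],pose[1],0]
E
python3 - <<'E'
from h import *
T=pickle.load(open('pics/t0.pkl','rb'));S=pickle.load(open('pics/s0.pkl','rb'))
def ray(d,uv,z):
    R=cv2.Rodrigues(d['rvec'])[0];v=R.T@np.linalg.inv(d['mtx'])@[*uv,1];c=-R.T@d['tvec'].ravel();return (c+v*(z-c[2])/v[2])
bt=[[130,-177,360],[8,-177,360],[130,177,360],[-130,-148,70],[-130,148,70],[-130,-177,70],[-130,177,70]]
ut=[(102,143.7),(173.7,115),(185,355),(263.3,146.7),(315,267.3),(258.3,135.7),(321,277.5)]
bs=[[130,-177,360],[8,-177,360],[130,177,360],[-130,-177,70],[-130,-148,70],[-130,148,70]]
us=[(202,6),(269,35),(78,190),(333.3,150),(328.3,160.7),(257.3,291)]
kt=[(242.3,186.3),(232.7,191.7)];ks=[(266,148),(255.7,146.7)]
A=ray(T,ut[3],70);B=ray(T,ut[4],70);d=B-A;yaw=np.arctan2(-d[0],d[1])
c=(A+B)/2+130*np.array([np.cos(yaw),np.sin(yaw),0])
def f(p):
    k=w(p,np.array([onflap(p[3],185,-40-p[4],h) for h in(50,22)]))
    return np.concatenate([proj(T,w(p,bt))-ut,proj(S,w(p,bs))-us,proj(T,k)-kt,proj(S,k)-ks]).ravel()
r=least_squares(f,[c[0],c[1],yaw,.4,0],loss='soft_l1',x_scale=[10,10,.05,.1,5])
print(r.x,np.round(f(r.x).reshape(-1,2),1).tolist())
p=r.x;np.save('pose.npy',p)
for n,uv,us_,z in[('bottle',(362,180),(367,252),200),('jar',(326,138),(382,206),100),('box',(371,240),(321,326),75),('box',(369,216),(318,292),75),('box',(398,265),(325,369),75)]: print(n,ray(T,uv,z).round(),ray(S,us_,z).round())
for th in(p[3],0): print('face',w(p,onflap(th,150,30,0)).round(1),'knob',w(p,onflap(th,185,-40-p[4],36)).round(1),'cubby',w(p,[8,0,250]).round(),'top',w(p,onflap(th,220,0,0)).round())
E
```

```text
[5.58519857e+02 2.56675408e+01 1.95185245e+00 2.59875943e-01
 9.41634765e+00] [[-0.7, -0.5], [-0.3, -0.7], [-1.5, 1.6], [0.6, -0.5], [0.9, -0.8], [0.7, -0.9], [0.2, 1.2], [-1.8, -4.0], [0.5, -3.0], [-7.4, 2.0], [1.3, -0.2], [0.1, 0.9], [1.2, 2.5], [-0.1, -0.5], [-0.3, 0.1], [0.3, 0.0], [-0.2, 0.6]]
bottle [ 637. -233.  200.] [ 638. -234.  200.]
jar [ 752. -179.  100.] [ 749. -181.  100.]
box [ 525. -274.   75.] [ 516. -269.   75.]
box [ 579. -272.   75.] [ 553. -220.   75.]
box [ 469. -331.   75.] [ 472. -328.   75.]
face [543.1 -16.5 184.7] knob [618.7   8.5 234.7] cubby [556.  33. 250.] top [554.  37. 238.]
face [533.3   7.9 156. ] knob [604.1  44.9 205.6] cubby [556.  33. 250.] top [540.  72. 196.]
```

The bin pose is about (558.5, 25.7) with yaw 1.952, the flap is about 0.26 open and the bolt about 9 mm out. I'm raising the arm, going over the bin and closing the fingers.

Emit:
{"name": "send_rows", "arguments": {
  "moves": [
    [[0,0,0.05,0,0,0,-1],[0,0,0.05,0,0,0,-1],[0,0,0.05,0,0,0,-1],[0,0,0.05,0,0,0,-1],[0,0,0.05,0,0,0,-1],[0.025,-0.042,0.01,0,0,-0.05,-1],[0.025,-0.042,0.01,0,0,-0.05,-1],[0.025,-0.042,0.01,0,0,-0.05,-1],[0.025,-0.042,0,0,0,-0.05,-1],[0.025,-0.042,0,0,0,-0.05,-1]]
  ]
}}

```text
clock: 1.1
eef_pos: [274.5, 395.2, 528.3]
tcp_rot: [3.141, 0.0, 2.649]
contact_force: [0.4, 0.2, -0.0]
opening: -0.001
grasp_force: 0.0
```

Emit:
{"name": "send_rows", "arguments": {
  "moves": [
    [[0.025,-0.042,0,0,0,-0.05,-1],[0.025,-0.042,0,0,0,-0.05,-1],[0.025,-0.042,0,0,0,-0.05,-1],[0.025,-0.042,0,0,0,-0.05,-1],[0.025,-0.042,0,0,0,-0.05,-1],[0.025,-0.042,0,0,0,-0.05,-1],[0.025,-0.042,0,0,0,-0.05,-1],[0.025,-0.042,0,0,0,-0.05,-1],[0.025,-0.042,0,0,0,-0.05,-1],[0.025,-0.042,0,0,0,-0.05,-1]]
  ]
}}

```text
clock: 2.1
eef_pos: [524.6, -25.1, 528.1]
tcp_rot: [-3.142, -0.0, 2.148]
contact_force: [0.8, 0.5, 0.4]
opening: -0.002
grasp_force: 0.0
```

Emit:
{"name": "send_rows", "arguments": {
  "moves": [
    [[0.01,-0.02,0,0,0,-0.1,-1],[0.01,-0.02,0,0,0,-0.096,-1],[0.01,-0.02,-0.01,0.13,0.052,0,-1],[0.01,-0.02,-0.02,0.13,0.052,0,-1],[0.01,-0.01,-0.03,0.13,0.052,0,-1],[0.005,0,-0.03,0.13,0.052,0,-1],[0,0,-0.03,0.13,0.052,0,-1],[0,0,0,0,0,0,-1]]
  ]
}}

```text
clock: 2.9
eef_pos: [577.8, -114.7, 400.3]
tcp_rot: [-3.131, -0.711, 1.944]
contact_force: [-0.5, 0.1, -1.4]
opening: -0.005
grasp_force: 0.0
```

Run:
```python
from h import *
s=sense();p=np.load('pose.npy')
print(s['eef_pos'],s['qpos'].round(3))
R=Ro.from_euler('xyz',s['tcp_rot']).as_matrix();print(R.round(3))
d=snap('wrist','w1');print(d['T_tool_cam'].round(3).tolist(),d['mtx'].tolist())
Tt=np.eye(4);Tt[:3,:3]=R;Tt[:3,3]=s['eef_pos'];C=np.linalg.inv(Tt@d['T_tool_cam'])
def pr(q):
    q=(C@[*q,1])[:3];u=d['mtx']@q/q[2];return u[:2].round().tolist()
im=cv2.resize(d['img'][:,:,::-1],(784,588))
pts={'k':onflap(p[3],185,-40-p[4],50),'f':onflap(p[3],150,30,0),'hl':[-130,148,70],'hr':[-130,-148,70],'c':[8,0,250],'keep':onflap(0,185,-165,10)}
for n,q in pts.items():
    u=pr(w(p,q));print(n,u);cv2.circle(im,(int(u[0]*1.4),int(u[1]*1.4)),3,(255,0,0),-1)
cv2.imwrite('pics/w1b.png',im)
```

```text
[ 577.82215493 -114.68174853  400.25383018] [-0.444  0.466  1.303  0.483  1.902 -0.787]
[[-0.276  0.929 -0.248]
 [ 0.705  0.371  0.604]
 [ 0.653 -0.008 -0.757]]
[[-0.001, -0.951, -0.31, 80.031], [1.0, -0.001, 0.001, -1.104], [-0.001, -0.31, 0.951, -125.536], [0.0, 0.0, 0.0, 1.0]] [[328.0618724714313, 0.0, 279.14851162135864], [0.0, 328.0618724714313, 208.39314377546336], [0.0, 0.0, 1.0]]
k [366.0, 224.0]
f [285.0, 229.0]
hl [199.0, 323.0]
hr [414.0, 323.0]
c [314.0, 170.0]
keep [444.0, 191.0]
```

View pics/w1b.png

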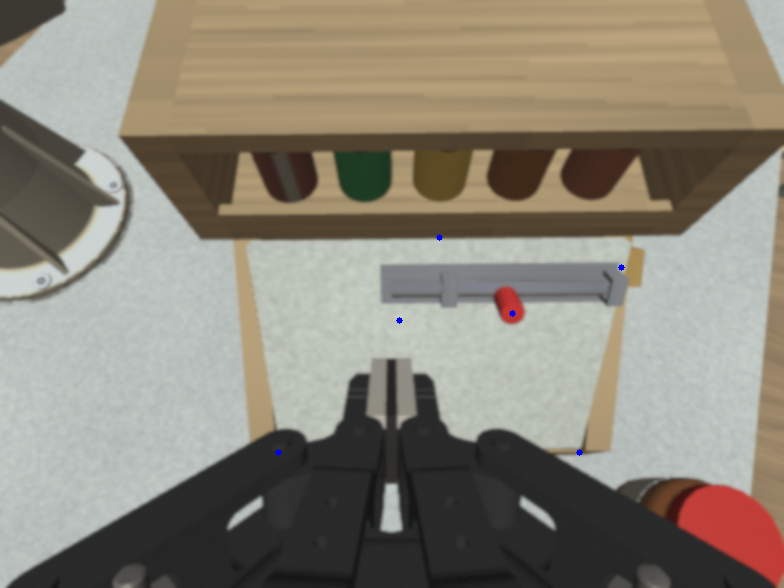

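The wrist view bears out the fit: the knob's blue mark sits on the red cap (512,313) and the hinge and cubby marks lie on their edges. I'm going to the pre-push pose, then pushing along the tool axis.

Emit:
{"name": "send_rows", "arguments": {
  "moves": [
    [[-0.004,0.013,-0.039,0,0,0,-1],[-0.004,0.013,-0.039,0,0,0,-1],[-0.004,0.013,-0.039,0,0,0,-1],[-0.004,0.013,-0.039,0,0,0,-1],[0,0,0,0,0,0,-1]]
  ]
}}

```text
clock: 3.45
eef_pos: [561.5, -58.9, 251.5]
tcp_rot: [-3.141, -0.699, 1.957]
contact_force: [-0.3, 0.3, -0.0]
opening: -0.003
grasp_force: 0.0
```

Emit:
{"name": "send_rows", "arguments": {
  "moves": [
    [[-0.005,0.012,-0.015,0,0,0,-1],[-0.005,0.012,-0.015,0,0,0,-1],[-0.0025,0.006,-0.0075,0,0,0,-1],[-0.0025,0.006,-0.0075,0,0,0,-1],[-0.0025,0.006,-0.0075,0,0,0,-1],[-0.0025,0.006,-0.0075,0,0,0,-1]]
  ]
}}

```text
clock: 4.05
eef_pos: [543.9, -12.9, 193.2]
tcp_rot: [3.136, -0.699, 1.957]
contact_force: [1.3, -1.5, 3.1]
opening: -0.002
grasp_force: 1.4
```

Emit:
{"name": "send_rows", "arguments": {
  "moves": [
    [[-0.0012,0.003,-0.0038,0,0,0,-1],[-0.0012,0.003,-0.0038,0,0,0,-1],[-0.0012,0.003,-0.0038,0,0,0,-1]]
  ]
}}

```text
clock: 4.35
eef_pos: [539.5, -3.9, 180.7]
tcp_rot: [3.138, -0.7, 1.956]
contact_force: [1.8, 0.1, 4.0]
opening: 0.001
grasp_force: 1.3
```

Emit:
{"name": "send_rows", "arguments": {
  "moves": [
    [[-0.001,0.0022,-0.0032,0,0,0,-1],[-0.001,0.0022,-0.0032,0,0,0,-1],[-0.0005,0.0011,-0.0016,0,0,0,-1],[0,0,0,0,0,0,-1]]
  ]
}}

```text
clock: 4.75
eef_pos: [536.7, 1.5, 172.5]
tcp_rot: [3.14, -0.7, 1.956]
contact_force: [1.0, -0.0, -0.4]
opening: -0.003
grasp_force: 0.0
```

Emit:
{"name": "send_rows", "arguments": {
  "moves": [
    [[-0.0005,0.0011,-0.0016,0,0,0,-1],[0,0,0,0,0,0,-1]]
  ]
}}

```text
clock: 4.95
eef_pos: [536.6, 1.8, 172.1]
tcp_rot: [3.138, -0.699, 1.957]
contact_force: [-1.0, -5.8, 8.7]
opening: -0.001
grasp_force: 5.0
```

Emit:
{"name": "send_rows", "arguments": {
  "moves": [
    [[-0.0005,0.0011,-0.0016,0,0,0,-1],[0,0,0,0,0,0,-1],[0,0,0,0,0,0,-1]]
  ]
}}

```text
clock: 5.25
eef_pos: [536.6, 1.9, 171.8]
tcp_rot: [3.137, -0.698, 1.958]
contact_force: [-2.1, -13.6, 20.0]
opening: 0.002
grasp_force: 11.8
```

The force jumped at the stop, so the flap is shut. Next I'll back off, look, and work out where to go to the left of the knob.

Emit:
{"name": "send_rows", "arguments": {
  "moves": [
    [[0.005,-0.012,0.015,0,0,0,-1],[0.01,-0.024,0.03,0,0,0,-1],[0.01,-0.024,0.03,0,0,0,-1],[0,0,0,0,0,0,-1],[0,0,0,0,0,0,-1]]
  ]
}}

```text
clock: 5.75
eef_pos: [560.9, -56.8, 244.6]
tcp_rot: [3.138, -0.699, 1.955]
contact_force: [-1.6, 0.1, -0.8]
opening: -0.002
grasp_force: 0.0
```

Run:
```python
from h import *
s=sense();p=np.load('pose.npy')
print(s['eef_pos'])
R=Ro.from_euler('xyz',s['tcp_rot']).as_matrix()
d=snap('wrist','w2')
Tt=np.eye(4);Tt[:3,:3]=R;Tt[:3,3]=s['eef_pos'];C=np.linalg.inv(Tt@d['T_tool_cam'])
def pr(q):
    q=(C@[*q,1])[:3];u=d['mtx']@q/q[2];return u[:2]
im=cv2.resize(d['img'][:,:,::-1],(784,588))
for q in [onflap(0,185,-40-p[4],50),onflap(0,185,-40-p[4],22),onflap(0,182,-14,27),[-130,148,70],[-130,-148,70],onflap(0,185,-165,10),onflap(0,220,148,0)]:
    u=pr(w(p,q))*1.4;print(u.round());cv2.circle(im,tuple(int(v) for v in u),3,(255,0,0),-1)
cv2.imwrite('pics/w2b.png',im)
for y,h in[(-14,100),(-14,44),(-61.5,44)]: print(y,h,w(p,onflap(0,182,y,h)).round(1))
```

```text
[560.94487008 -56.7737393  244.61757159]
[575. 251.]
[552. 243.]
[481. 250.]
[199. 535.]
[674. 534.]
[769. 240.]
[160. 169.]
-14 100 [585.7  -4.7 256.3]
-14 44 [573.8  25.2 210.4]
-61.5 44 [617.9  42.8 210.4]
```

View pics/w2b.png

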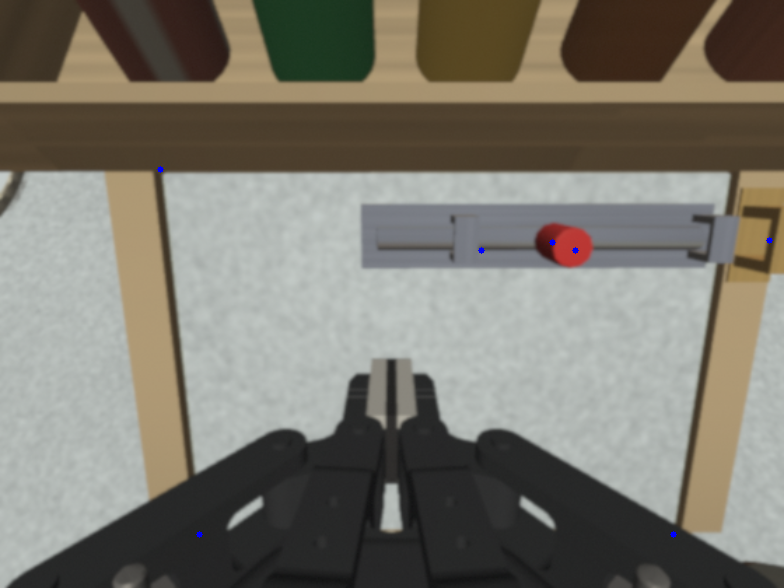

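The flap now lies flush, with its edges even with the cheeks. The bolt is still withdrawn: the knob cap is at (572,246) and the rod tip is short of the keeper. I'm moving to the left of the knob, between it and the strap at (465,240), with the tips about 27 mm above the face.

Emit:
{"name": "send_rows", "arguments": {
  "moves": [
    [[0.008,0.018,0.004,0,0,0,-1],[0.008,0.018,0.004,0,0,0,-1],[0.008,0.018,0.004,0,0,0,-1],[0,0,0,0,0,0,-1],[-0.0024,0.006,-0.0092,0,0,0,-1],[-0.0024,0.006,-0.0092,0,0,0,-1],[-0.0024,0.006,-0.0092,0,0,0,-1],[0,0,0,0,0,0,-1],[0,0,0,0,0,0,-1]]
  ]
}}

```text
clock: 6.7
eef_pos: [577.4, 15.6, 228.7]
tcp_rot: [3.14, -0.701, 1.955]
contact_force: [1.4, 0.7, 0.0]
opening: -0.002
grasp_force: 0.0
```

Emit:
{"name": "send_rows", "arguments": {
  "moves": [
    [[-0.002,0.0055,-0.0085,0,0,0,-1],[-0.002,0.0055,-0.0085,0,0,0,-1],[0,0,0,0,0,0,-1],[0,0,0,0,0,0,-1]]
  ]
}}

```text
clock: 7.1
eef_pos: [573.5, 26.9, 211.8]
tcp_rot: [3.139, -0.7, 1.956]
contact_force: [-0.0, -0.1, -0.4]
opening: -0.001
grasp_force: 0.0
```

Emit:
{"name": "send_rows", "arguments": {
  "moves": [
    [[0.0046,0.0019,0,0,0,0,-1],[0.0046,0.0019,0,0,0,0,-1],[0.0046,0.0019,0,0,0,0,-1],[0.0046,0.0019,0,0,0,0,-1]]
  ]
}}

```text
clock: 7.5
eef_pos: [592.6, 34.3, 212.2]
tcp_rot: [3.139, -0.7, 1.956]
contact_force: [-1.3, -2.3, 0.5]
opening: 0.001
grasp_force: 0.9
```

Contact at about 2 N, so the bolt is being pushed. I'll carry on, slower near the end.

Emit:
{"name": "send_rows", "arguments": {
  "moves": [
    [[0.0046,0.0019,0,0,0,0,-1],[0.0046,0.0019,0,0,0,0,-1],[0.0046,0.0019,0,0,0,0,-1],[0.0046,0.0019,0,0,0,0,-1]]
  ]
}}

```text
clock: 7.9
eef_pos: [610.9, 42.0, 212.0]
tcp_rot: [3.139, -0.7, 1.956]
contact_force: [-1.0, -2.1, 0.4]
opening: 0.001
grasp_force: 0.9
```

Emit:
{"name": "send_rows", "arguments": {
  "moves": [
    [[0.0028,0.0011,0,0,0,0,-1],[0.0028,0.0011,0,0,0,0,-1],[0,0,0,0,0,0,-1]]
  ]
}}

```text
clock: 8.2
eef_pos: [616.5, 44.3, 212.0]
tcp_rot: [3.138, -0.7, 1.956]
contact_force: [-0.1, 0.3, -0.0]
opening: -0.001
grasp_force: 0.0
```

Emit:
{"name": "send_rows", "arguments": {
  "moves": [
    [[0.0018,0.0007,0,0,0,0,-1],[0.0018,0.0007,0,0,0,0,-1],[0.0018,0.0007,0,0,0,0,-1]]
  ]
}}

```text
clock: 8.5
eef_pos: [619.3, 45.5, 211.9]
tcp_rot: [-3.139, -0.701, 1.955]
contact_force: [-14.1, -10.6, 6.5]
opening: -0.003
grasp_force: 8.7
```

Emit:
{"name": "send_rows", "arguments": {
  "moves": [
    [[0.0018,0.0007,0,0,0,0,-1],[0.0018,0.0007,0,0,0,0,-1]]
  ]
}}

```text
clock: 8.7
eef_pos: [619.9, 45.8, 211.8]
tcp_rot: [-3.131, -0.703, 1.953]
contact_force: [-27.9, -18.4, 11.0]
opening: -0.005
grasp_force: 16.4
```

Hard stop after about 50 mm of travel, as expected for a bolt that is home. Now I'll back off to the left, retract along the normal and verify.

Emit:
{"name": "send_rows", "arguments": {
  "moves": [
    [[-0.004,-0.0016,0,0,0,0,-1],[-0.008,-0.0033,0,0,0,0,-1],[0,0,0,0,0,0,-1],[0.005,-0.012,0.018,0,0,0,-1],[0.01,-0.024,0.033,0,0,0,-1],[0.01,-0.024,0.033,0,0,0,-1],[0,0,0,0,0,0,-1],[0,0,0,0,0,0,-1]]
  ]
}}

```text
clock: 9.5
eef_pos: [638.8, -17.7, 296.5]
tcp_rot: [3.136, -0.699, 1.956]
contact_force: [1.0, 0.1, -1.0]
opening: -0.002
grasp_force: 0.0
```

Run:
```python
from h import *
s=sense();p=np.load('pose.npy')
print(s['eef_pos'],s['contact_force'])
R=Ro.from_euler('xyz',s['tcp_rot']).as_matrix()
d=snap('wrist','w3');a=snap('scene','s1')
Tt=np.eye(4);Tt[:3,:3]=R;Tt[:3,3]=s['eef_pos'];C=np.linalg.inv(Tt@d['T_tool_cam'])
im=cv2.resize(d['img'][:,:,::-1],(784,588))
for y in (-85,-80,-75):
    q=(C@[*w(p,onflap(0,187.4,y,50)),1])[:3];u=(d['mtx']@q/q[2])[:2]*1.4;print(y,u.round())
cv2.imwrite('pics/w3b.png',im)
```

```text
[638.84165222 -17.6573498  296.48773187] [ 0.99826965  0.10131613 -0.99726084]
-85 [443. 304.]
-80 [433. 304.]
-75 [424. 304.]
```

View pics/w3b.png

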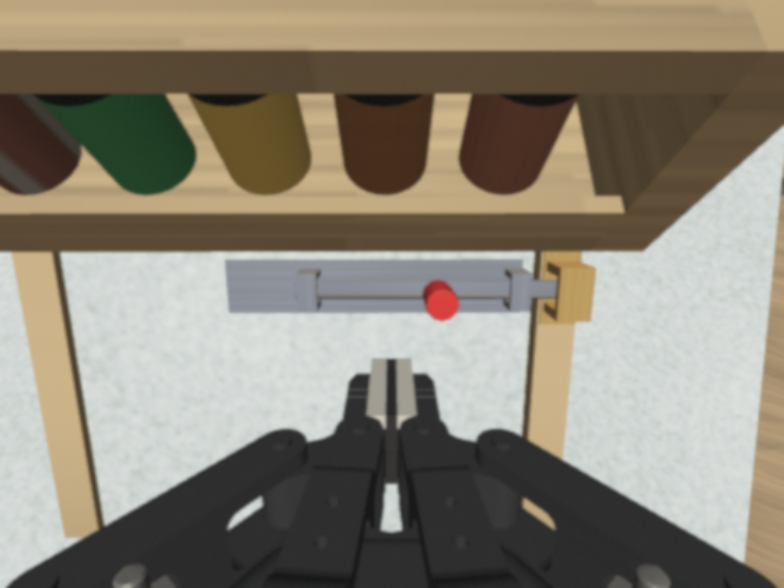

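View pics/s1.png

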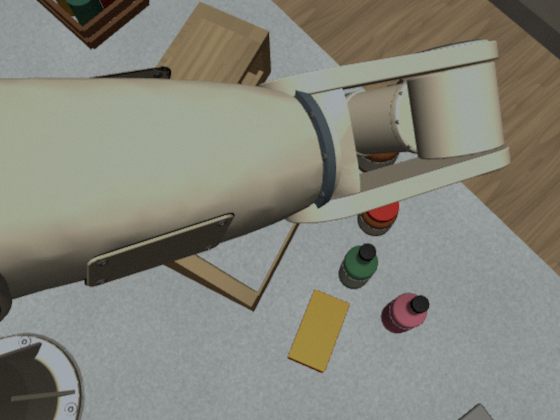

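The wrist view shows the rod inside the brass keeper at (560,290) and the knob cap at (442,303). That matches the home prediction of (443,304), while 5 mm short would be (433,304). The scene view shows the bottle, jar and box unmoved, and the tool is clear, so I'm handing in.

```bash
python3 -c "
from rig import sign_off
print(sign_off())"
```

```text
the job is handed in; nothing more can be done
None
```

I pushed the flap shut first, then slid its bolt home into the keeper; the bottle, jar and box look unmoved, and the job is handed in (no verdict was returned).

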